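Seat a sample carrier by touch and snap its clamp straps shut

TASK

The white sample carrier rides loose on its feet in the guideway of the clamp fixture. Push it along by its black tab until it drops home into the locating pockets hidden beneath it (which way they lie is not known), then swing both steel straps over it and press each until its catch snaps and holds it flat shut. Use no brute force on the fixture and straps, and leave the jar, clamp head and screwdriver where they are.

Things in the scene. Friction and masses are not known exactly. Their poses are not given: they have to be found in the camera images.
- fixture: aluminium clamp fixture fixed to the bench, 150 x 244 mm. Origin: middle of the guideway, at bench level. y runs along the guideway; the -x side carries two catches, the +x side the strap hinges; base spans x -87 to 63 mm. The guideway has rails 67 mm apart (tops 29 mm up) and end stops at y = +-90 mm (tops 33 mm up)
- deck_mid (a point): middle of the guideway's flat black deck, 20 mm above the fixture's origin, axes as the fixture's. The deck has three 7 mm deep pockets that match the carrier's feet; the carrier hides them. Where they lie is not known beforehand: the carrier's home is 9 to 14 mm from this point along y, toward either +y or -y
- carrier: loose white plate 64 x 140 x 8 mm (x, y, z), two glass windows, 0.2 to 0.4 kg, axes along the fixture's. Origin: centre of the plate's underside. Upright black tab at its middle: 40 mm in x, 8 mm thick in y, top 46 mm above the origin. Three feet 5 mm tall, 12 mm square, at (-20,-35), (20,-35), (0,35) mm of slick plastic ride on the deck
- carrier_tab (a point): middle of the top edge of the carrier's tab, 46 mm above the carrier's origin. Pushed here or lower, along y, the carrier slides with 0.5 to 3 N, up to about 20 mm either way from the start (within 2 mm of mid-guideway) to the end stops. Over the pockets it drops 5 mm by its own weight, origin from 25 to 20 mm above the fixture's, then slides no farther than some 3 mm
- strap_left (a joint): steel strap at the fixture's y = +50 mm, rad: 0 = flat shut, grows as it swings up and away to the fixture's +x, stop 2.1. Starts 1.6 to 2.0. Stiff hinge (0.07 N m), stays where left down to about 0.08, where its nose meets the catch, which pushes it back up; pressed on (10 to 15 N at the pad) it snaps past below 0.04 and is held at 0. Over a carrier that is not home it cannot snap shut
- strap_right (a joint): steel strap at the fixture's y = -50 mm, rad: 0 = flat shut, grows as it swings up and away to the fixture's +x, stop 2.1. Starts 1.6 to 2.0. Stiff hinge (0.07 N m), stays where left down to about 0.08, where its nose meets the catch, which pushes it back up; pressed on (10 to 15 N at the pad) it snaps past below 0.04 and is held at 0. Over a carrier that is not home it cannot snap shut
- strap_left_hinge (a point): middle of the left strap's hinge axis (along y), at (52, 50, 33) mm in the fixture. The strap is a flat bar 22 mm wide, 6 mm thick, its nose end 114 mm from the axis, on the fixture's -x side when shut, upper face then 36 mm above the bench. Site axes turn with the strap: x from nose to hinge, z out of the upper (outer) face
- strap_right_hinge (a point): the same for the right strap, at (52, -50, 33) mm in the fixture
- strap_left_pad (a point): middle of the thin black press pad on the left strap's upper (outer) face, 88 mm from the hinge axis; axes as the hinge point's. The catch that holds the nose comes out of a black housing 30 mm wide, x -85 to -71 mm in the fixture, top 43 mm up
- strap_right_pad (a point): the same for the right strap
- jar: bystander: small amber jar, 42 mm wide, 75 mm tall, origin centre of underside
- bosshead: bystander: aluminium rod clamp head with a wing screw, 30 x 42 x 32 mm plus 44 mm of screw along +y, origin under the block's centre
- driver: bystander: screwdriver 160 mm long lying on the bench beyond the fixture, along its x axis
There are look-alikes about, which are no part of the job. What is shaped like the carrier but green or orange is not meant.

How it is judged:
By the outcome, as a careful person would: the job done as asked, in the order asked, and still so for the second after the job is handed in, with the robot touching nothing.
It also fails if it takes over 67 s, if anything falls off the work surface, if the arm or the gripper's body presses on something with over 40 N, if the wrist force passes 120 N, or if a joint passes its speed limit or range.

ROBOT

A 6-joint arm with a two-finger parallel gripper is mounted at the origin on the work surface. World frame = base frame: x ahead of the robot, y to its left, z up, the work surface at z = 0. Lengths are in m, angles in rad, forces in N, time in s.
With the tool pointing down it reaches from about 0.35 to 0.775 m from the base axis. Payload 7.3 kg.
Tool frame: the origin (TCP) lies at the centre of the arm's flange, where the gripper is bolted on; the fingertips stand 178 mm ahead of it and the grasp point (between the pads) lies 159 mm ahead of it; x points along the fingers, y is the direction in which the jaws open and shut, and the axes are right-handed (so a half turn about x gives the same grasp; the last joint's range is limited). The gripper opens to 92 mm and grips with 3 to 60 N. Pads are 19 mm wide; open, the fingers measure 130 mm over their backs; the gripper's body (75 mm by 190 mm) begins 47 mm behind the grasp point.
Start: joints at [0.955, 0.342, 1.524, -0, 1.275, -0.146], TCP at [0.238, 0.468, 0.405] pointing down, gripper open.
Joint ranges: [-2.53, 2.53], [-0.77, 2.02], [0.04, 2.7], [-1, 4.14], [0.28, 2.66], [-3.11, 3.11]. Speed limits (rad/s): [2.57, 2.57, 3.14, 3.14, 3.14, 3.14].

INTERFACE

Orientations are given as [roll, pitch, yaw] about the fixed x, y, z axes, in that order (R = Rz(yaw) Ry(pitch) Rx(roll)).
In Python, from cell import readout, cams, workorder gives the robot as it stands.
- The arm moves only by the shell command python3 -m inch 'ROWS' [FORCE]. ROWS is text: rows parted by semicolons, each of 5 numbers parted by spaces: the shift along the world's x, y, z in mm, then the turn about the world's z in rad, then the opening, from 0 (shut) to 1 (fully open). A call has 1 to 8 rows; each row shifts and turns the commanded pose from where the row before left it; what a row does not reach is not made up. A row lasts 1/12 s, in which the tool goes at most 41.7 mm and 7.16 degrees, less where a joint would pass 70% of its speed; a pose out of reach is approached as far as the arm can. A call is refused whole if a number of a shift passes 41.7 or a number of a turn 0.125, either way. A call with a gripper value outside its range is refused whole. The fingers move at their own pace and stop on an object; FORCE is the grip in N (left out, the last holds). Time passes only in rows, so rows that do not move let the fingers close. It gives the time, the measured TCP pose, the force and the opening at its end, in the units of the state.
- readout.observe(): the state, without advancing time (a new reading comes with each control period).
- cams.read_camera(name): name is "side" or "top"; returns a dict with "color" (400x640x3 uint8, red, green, blue), "fx", "fy", "cx", "cy" (pixels), "world_to_cam" (4x4, takes a point from world to camera coordinates). Camera axes: x right, y down, z forward; pixel columns grow to the right and rows downward; lengths in m; the calibration is good to about 2 mm. A picture is of the moment at which its call begins. There is no depth.
- workorder.hand_in(): hands the job in, once; it reports no verdict.
The state is a dict: "time": time; "qpos": joint angles; "qvel": joint speeds; "joint_efforts": joint torques, N m; "tool_pos": TCP position; "tool_rot": TCP orientation; "contact_force": force on the tool from outside, world axes, zero at the start; "torque": the same for the moment, N m; "opening": finger opening in m.
Only numpy, scipy, OpenCV 4.12 (cv2) and the standard library are available. Lean on these libraries where they do the work, as an engineer would, in place of code of your own. Each camera call takes 0.05 s, during which the arm holds its last target.

## Working session

There is one attempt and no reset: what is moved stays moved. The work goes in short steps, Python scripts to look and compute and a shell command to move; the robot and the scene stay as the last step left them, time stands still between calls to the robot, and variables do not carry over. Pictures are saved under pics/ and viewed, and the job is handed in when it is done.

```bash
ls; mkdir -p pics; python3 - <<'E'
from cell import readout,cams
import cv2
print(readout.observe())
for n in("side","top"):
    c=cams.read_camera(n); cv2.imwrite(f"pics/{n}0.png",c["color"][:,:,::-1])
    print(n,c["fx"],c["fy"],c["cx"],c["cy"],c["world_to_cam"].round(4).tolist() if hasattr(c["world_to_cam"],'round') else c["world_to_cam"])
E
```

```text
pics
{'time': 0.0, 'qpos': array([ 9.55000144e-01,  3.42743694e-01,  1.52505049e+00, -2.88411104e-05,
        1.27539788e+00, -1.45979662e-01]), 'qvel': array([-0.00012672, -0.00103895,  0.00088217,  0.00139439,  0.00136643,
       -0.0008768 ]), 'joint_efforts': array([ 2.37043561e-03, -4.31246209e+01, -2.44228417e+01,  7.20440643e-02,
        5.58807410e-02, -1.31952056e-04]), 'tool_pos': array([0.23757072, 0.46801308, 0.40402218]), 'tool_rot': array([-1.69953489,  1.56919667, -2.16934299]), 'contact_force': array([-0.15277041,  0.62831115, -1.04248164]), 'torque': array([ 0.01193697, -0.00294359, -0.02270811]), 'opening': 0.09179403565167364}
side 518.4843986372489 518.4843986372489 328.60385631810306 194.74801151410287 [[0.9382, -0.3461, 0.0061, -0.4562], [-0.2505, -0.691, -0.678, 0.2129], [0.2388, 0.6346, -0.735, 0.9715], [0.0, 0.0, 0.0, 1.0]]
top 486.39769580690256 486.39769580690256 317.06603441739964 201.56143517502966 [[0.0051, -1.0, 0.0064, 0.025], [-0.9861, -0.0061, -0.1659, 0.5264], [0.1659, -0.0055, -0.9861, 1.1575], [0.0, 0.0, 0.0, 1.0]]
```

View pics/side0.png

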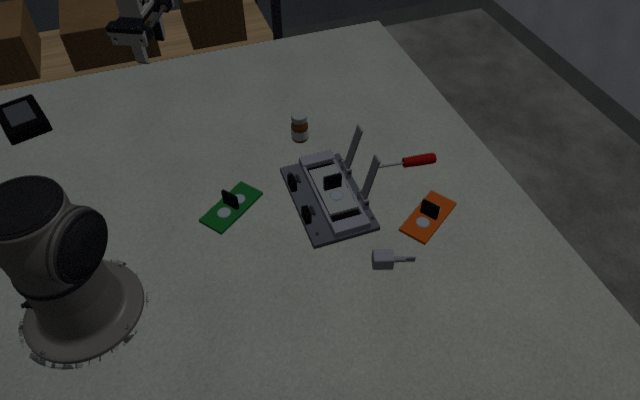

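View pics/top0.png

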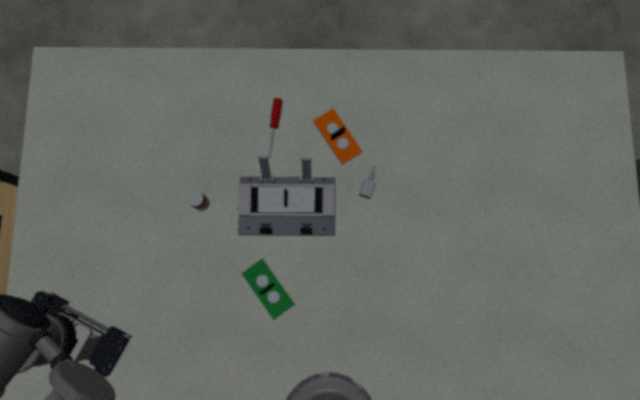

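```bash
python3 - <<'E'
import cv2
t=cv2.imread("pics/top0.png");s=cv2.imread("pics/side0.png")
cv2.imwrite("pics/top0c.png",cv2.convertScaleAbs(cv2.resize(t[145:245,225:350],None,fx=6,fy=6,interpolation=cv2.INTER_CUBIC),alpha=1.5))
cv2.imwrite("pics/side0c.png",cv2.convertScaleAbs(cv2.resize(s[115:250,270:400],None,fx=4.4,fy=4.4,interpolation=cv2.INTER_CUBIC),alpha=1.5))
E
```

```text
(no output)
```

View pics/top0c.png

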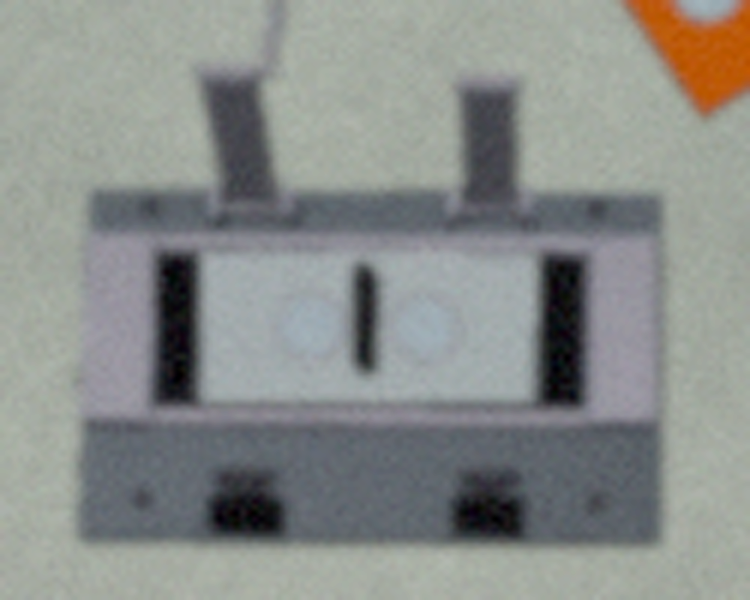

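View pics/side0c.png

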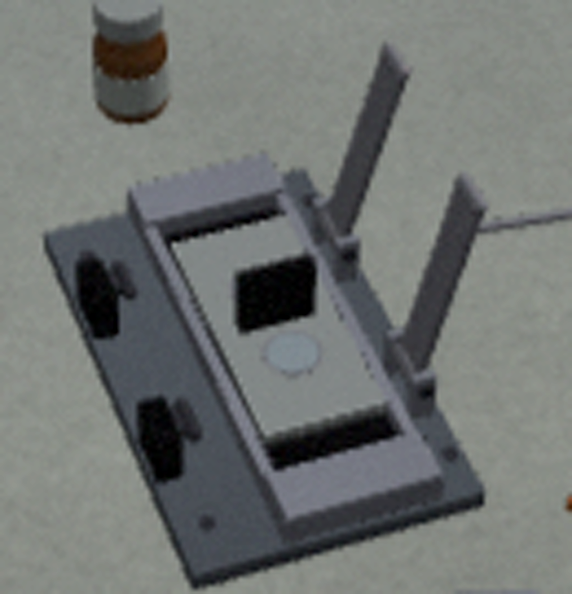

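```bash
cat > h.py <<'E'
import numpy as np,cv2
from scipy.optimize import least_squares
from cell import readout,cams
def cam(n):
    c=cams.read_camera(n); return c
def proj(c,P):
    P=np.atleast_2d(P); W=np.array(c["world_to_cam"]); q=P@W[:3,:3].T+W[:3,3]
    return np.c_[c["fx"]*q[:,0]/q[:,2]+c["cx"],c["fy"]*q[:,1]/q[:,2]+c["cy"]]
def onplane(c,px,z):
    W=np.array(c["world_to_cam"]);R=W[:3,:3];o=-R.T@W[:3,3]
    d=R.T@np.array([(px[0]-c["cx"])/c["fx"],(px[1]-c["cy"])/c["fy"],1]); return o+d*(z-o[2])/d[2]
def f2w(f,p):
    x,y,a=f; p=np.atleast_2d(p); return np.c_[x+np.cos(a)*p[:,0]-np.sin(a)*p[:,1],y+np.sin(a)*p[:,0]+np.cos(a)*p[:,1],p[:,2]]
def crop(c,name,r0,r1,c0,c1,k,a=1.5):
    cv2.imwrite(name,cv2.convertScaleAbs(cv2.resize(c["color"][r0:r1,c0:c1,::-1],None,fx=k,fy=k,interpolation=cv2.INTER_CUBIC),alpha=a))
E
python3 - <<'E'
from h import *
T=cam("top");S=cam("side")
tp=(np.array([(92,192),(660,197),(658,540),(80,540)])+.5)/6-.5+[225,145]
sp=(np.array([(297,170),(483,497),(195,585),(45,237)])+.5)/4.4-.5+[270,115]
L=np.array([(63,122),(63,-122),(-87,-122),(-87,122)])/1e3
def res(v):
    P=f2w(v[:3],np.c_[L,np.full(4,v[3])])
    return np.r_[(proj(T,P)-tp).ravel(),(proj(S,P)-sp).ravel()]
r=least_squares(res,[.5,.03,0,.01],x_scale=[.1,.1,.1,.01]);print(r.x,r.fun.round(2))
f=r.x[:3]
print("tab fixture px pred (tab at 0,0,71mm)",proj(T,f2w(f,[0,0,.071])),proj(S,f2w(f,[0,0,.071])))
# tab measured
print("stop inner y90/-90 z33, top crop:",(proj(T,f2w(f,[[0,.09,.033],[0,-.09,.033],[-.078,.05,.043],[-.078,-.05,.043],[.052,.05,.033],[.052,-.05,.033]]))-[225,145]+.5)*6)
# strap noses
for y,pt in((.05,(232,70)),(-.05,(490,82))):
    best=[]
    for th in np.arange(1.4,2.1,.1):
        p=(proj(T,f2w(f,[.052-.114*np.cos(th),y,.033+.114*np.sin(th)]))[0]-[225,145]+.5)*6
        q=(proj(S,f2w(f,[.052-.114*np.cos(th),y,.033+.114*np.sin(th)]))[0]-[270,115]+.5)*4.4
        best.append((round(th,1),p.round().tolist(),q.round().tolist()))
    print(best)
E
```

```text
[0.53321695 0.10536156 0.00394009 0.00790781] [-0.63  0.09 -0.17 -0.5   0.44  0.62 -0.29  0.45  1.43  0.53  0.87 -0.04
 -0.55 -0.37 -0.9   0.28]
tab fixture px pred (tab at 0,0,71mm) [[285.14530348 196.64597544]] [[332.35258818 175.37944927]]
stop inner y90/-90 z33, top crop: [[152.46882611 328.46641611]
 [585.74303592 329.43739321]
 [242.87847599 513.02899754]
 [488.19959787 513.48406034]
 [251.1305143  206.23092357]
 [490.13798432 206.82783365]]
[(np.float64(1.4), [222.0, 193.0], [305.0, 73.0]), (np.float64(1.5), [222.0, 164.0], [327.0, 66.0]), (np.float64(1.6), [222.0, 134.0], [349.0, 60.0]), (np.float64(1.7), [223.0, 106.0], [370.0, 56.0]), (np.float64(1.8), [224.0, 78.0], [392.0, 54.0]), (np.float64(1.9), [226.0, 53.0], [412.0, 54.0]), (np.float64(2.0), [228.0, 29.0], [431.0, 56.0]), (np.float64(2.1), [229.0, 8.0], [449.0, 60.0])]
[(np.float64(1.4), [485.0, 194.0], [385.0, 208.0]), (np.float64(1.5), [485.0, 164.0], [408.0, 200.0]), (np.float64(1.6), [485.0, 135.0], [431.0, 194.0]), (np.float64(1.7), [486.0, 106.0], [454.0, 189.0]), (np.float64(1.8), [486.0, 79.0], [476.0, 187.0]), (np.float64(1.9), [486.0, 54.0], [497.0, 186.0]), (np.float64(2.0), [487.0, 30.0], [517.0, 187.0]), (np.float64(2.1), [487.0, 8.0], [536.0, 191.0])]
```

```bash
python3 - <<'E'
from h import *
from scipy.spatial.transform import Rotation as R
o=readout.observe();print(R.from_euler("xyz",o["tool_rot"]).as_matrix().round(3))
T=cam("top")
crop(T,"pics/top_grip.png",270,400,0,150,5)
f=(.5332,.1054,.0039)
tp=(np.array([366,268])+.5)/6-.5+[225,145]
for p in((366,268),(366,370)):
    w=onplane(T,(np.array(p)+.5)/6-.5+[225,145],.071);print(w)
E
```

```text
[[-0.     0.453  0.892]
 [-0.001  0.892 -0.453]
 [-1.    -0.001 -0.   ]]
[0.55142327 0.1045918  0.071     ]
[0.50972903 0.10393131 0.071     ]
```

View pics/top_grip.png

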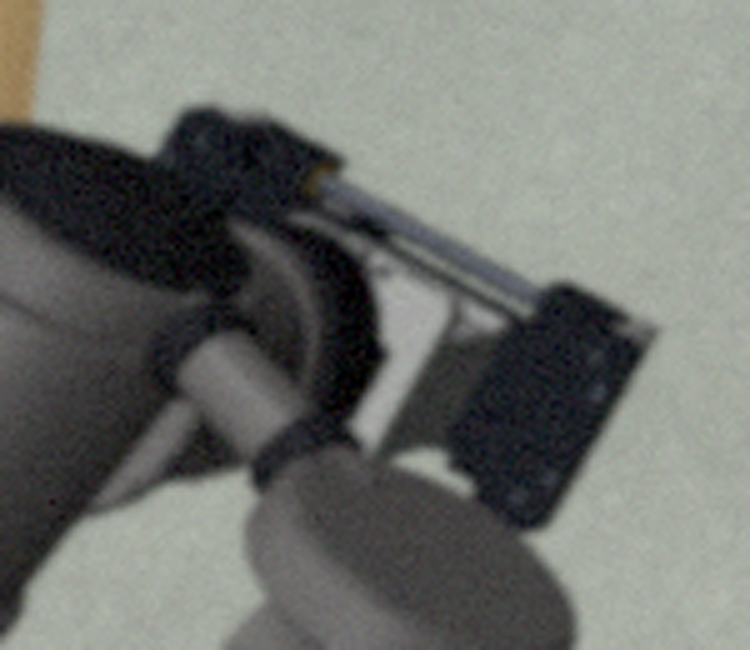

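```bash
python3 -m inch '18.4 -22.7 0 0.0593 0.4;18.4 -22.7 0 0.0593 0.4;18.4 -22.7 0 0.0593 0.4;18.4 -22.7 0 0.0593 0.4;18.4 -22.7 0 0.0593 0.4;18.4 -22.7 0 0.0593 0.4;18.4 -22.7 0 0.0593 0.4;18.4 -22.7 0 0.0593 0.4'
python3 -m inch '18.4 -22.7 0 0 0.4;18.4 -22.7 0 0 0.4;18.4 -22.7 0 0 0.4;18.4 -22.7 0 0 0.4;18.4 -22.7 0 0 0.4;18.4 -22.7 0 0 0.4;18.4 -22.7 0 0 0.4;18.4 -22.7 0 0 0.4'
python3 -m inch '0 0 -20 0 0.4;0 0 -20 0 0.4;0 0 -20 0 0.4;0 0 0 0 0.4'
python3 - <<'E'
from h import *
from scipy.spatial.transform import Rotation as R
o=readout.observe();print(R.from_euler("xyz",o["tool_rot"]).as_matrix().round(3))
crop(cam("top"),"pics/top1.png",130,260,210,370,5)
crop(cam("side"),"pics/side1.png",60,250,230,430,4)
E
```

```text
time: 0.92
tool_pos: [0.3855, 0.2853, 0.4048]
tool_rot: [1.047, 1.571, 1.054]
contact_force: [0.6, 0.0, 0.4]
opening: 0.0429
time: 1.58
tool_pos: [0.5328, 0.1036, 0.4046]
tool_rot: [2.636, 1.571, 2.641]
contact_force: [-0.6, 0.3, -0.3]
opening: 0.037
time: 1.92
tool_pos: [0.5311, 0.1046, 0.3409]
tool_rot: [-3.11, 1.563, -3.106]
contact_force: [-1.5, -0.2, -0.9]
opening: 0.0367
[[-0.007 -0.004  1.   ]
 [-0.     1.     0.004]
 [-1.    -0.    -0.007]]
```

View pics/side1.png

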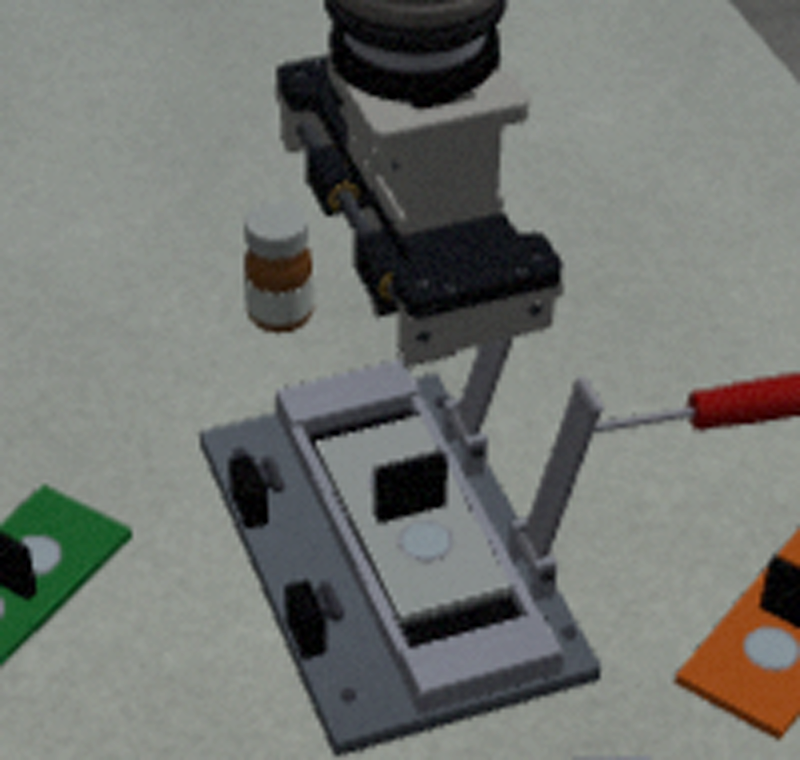

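View pics/top1.png

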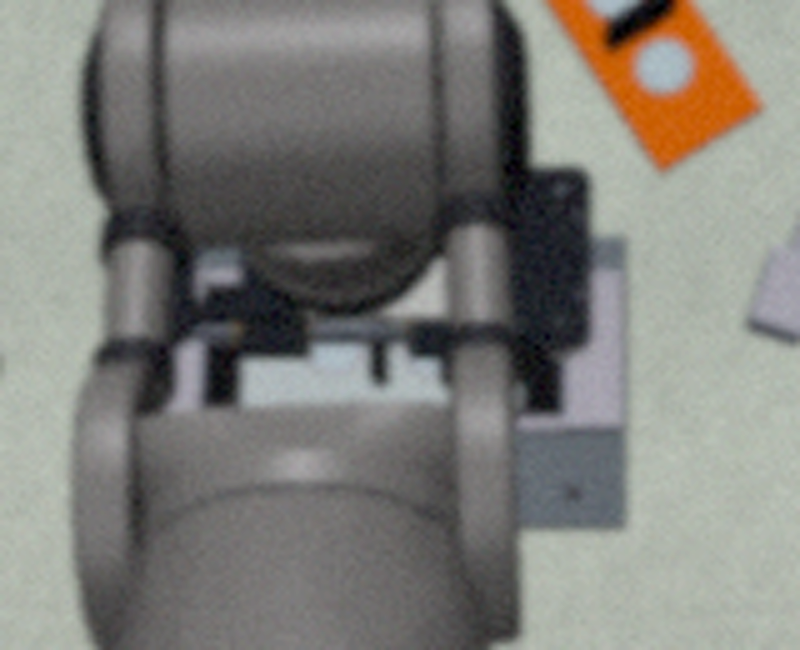

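```bash
python3 - <<'E'
from h import *
S=cam("side");o=readout.observe();t=o["tool_pos"];print(t)
for d in(0,.112,.159,.178):
  for y in (-.0375,-.095,0,.0183,-.0183):
    p=t+np.array([0,y,-d]);print(d,y,((proj(S,p)[0]-[230,60])*4).round())
E
```

```text
[0.53233853 0.10504098 0.34560005]
0 -0.0375 [446.  68.]
0 -0.095 [496. 145.]
0 0 [415.  22.]
0 0.0183 [400.  -0.]
0 -0.0183 [430.  44.]
0.112 -0.0375 [440. 271.]
0.112 -0.095 [486. 348.]
0.112 0 [412. 223.]
0.112 0.0183 [399. 201.]
0.112 -0.0183 [425. 246.]
0.159 -0.0375 [438. 346.]
0.159 -0.095 [482. 424.]
0.159 0 [411. 298.]
0.159 0.0183 [398. 275.]
0.159 -0.0183 [424. 321.]
0.178 -0.0375 [437. 375.]
0.178 -0.095 [481. 452.]
0.178 0 [410. 327.]
0.178 0.0183 [398. 304.]
0.178 -0.0183 [423. 350.]
```

```bash
python3 -m inch '0 0 -20 0 0.4;0 0 -20 0 0.4;0 0 -20 0 0.4;0 0 -20 0 0.4;0 0 -18 0 0.3;0 0 -16 0 0.3;0 0 0 0 0.3;0 0 0 0 0.3'
python3 - <<'E'
from h import *
print(readout.observe()['tool_pos'])
crop(cam("side"),"pics/side2.png",90,250,260,410,5)
E
```

```text
time: 2.73
tool_pos: [0.5325, 0.1051, 0.2316]
tool_rot: [0.149, 1.57, 0.154]
contact_force: [1.1, 0.2, 0.3]
opening: 0.0274
[0.53247782 0.10512307 0.23161578]
```

View pics/side2.png

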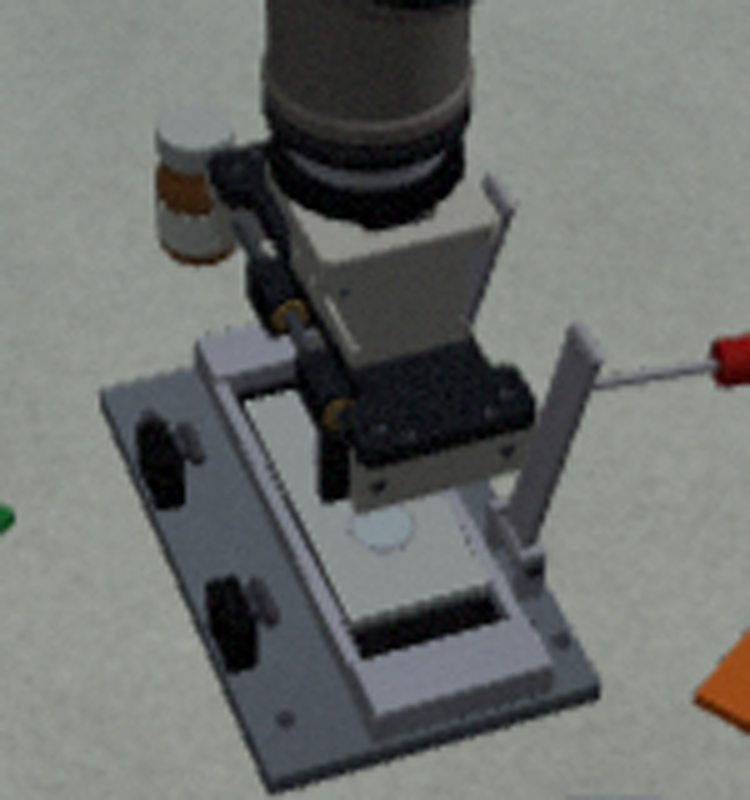

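```bash
python3 -m inch '0 4 0 0 0.3;0 4 0 0 0.3;0 1.5 0 0 0.3;0 1.5 0 0 0.3;0 1.5 0 0 0.3;0 1.5 0 0 0.3;0 1.5 0 0 0.3;0 1.5 0 0 0.3'
python3 -m inch '0 1 0 0 0.3;0 1 0 0 0.3;0 0 0 0 0.3'
python3 - <<'E'
from h import *
crop(cam("side"),"pics/side3.png",150,250,280,390,7)
E
```

```text
time: 3.45
tool_pos: [0.5321, 0.1219, 0.2308]
tool_rot: [-0.812, 1.571, -0.807]
contact_force: [0.4, -2.5, 0.9]
opening: 0.0275
time: 3.7
tool_pos: [0.5321, 0.1241, 0.2307]
tool_rot: [1.405, 1.571, 1.41]
contact_force: [0.0, -0.7, 0.0]
opening: 0.0277
```

View pics/side3.png

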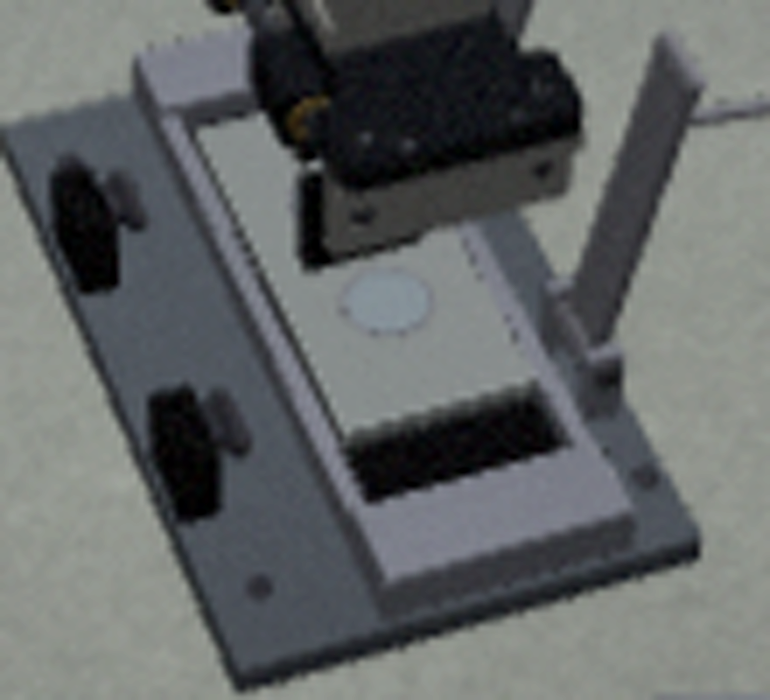

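```bash
for i in 1; do python3 -m inch '0 1 0 0 0.3;0 1 0 0 0.3;0 0 0 0 0.3'; python3 -m inch '0 1 0 0 0.3;0 1 0 0 0.3;0 0 0 0 0.3'; python3 -m inch '0 1 0 0 0.3;0 0.5 0 0 0.3;0 0 0 0 0.3'; done
python3 - <<'E'
from h import *
crop(cam("side"),"pics/side4.png",150,250,280,390,7)
E
```

```text
time: 4.0
tool_pos: [0.532, 0.1261, 0.2306]
tool_rot: [2.512, 1.57, 2.516]
contact_force: [-0.1, 0.0, 0.5]
opening: 0.0276
time: 4.25
tool_pos: [0.532, 0.1282, 0.2307]
tool_rot: [2.275, 1.57, 2.28]
contact_force: [0.6, 0.3, -0.3]
opening: 0.0273
time: 4.5
tool_pos: [0.532, 0.1296, 0.2307]
tool_rot: [2.019, 1.571, 2.024]
contact_force: [0.0, 0.3, -1.1]
opening: 0.0274
```

View pics/side4.png

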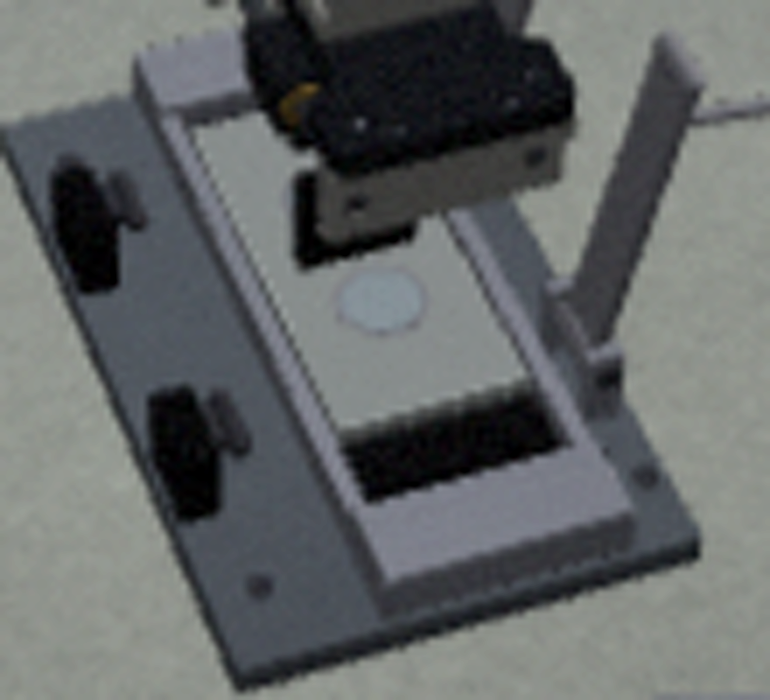

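```bash
python3 - <<'E'
from h import *
S=cam("side");f=(.5332,.1054,.0039)
for z in(.033,.028):
  for d in (0,.009,.0115,.0135,.0155):
    P=f2w(f,[[-.032,d-.07,z],[.032,d-.07,z],[0,d-.026,z],[-.02,d-.004,z+.038]])
    print(z,d,((proj(S,P)-[280,150]+.5)*7).round().tolist())
E
```

```text
0.033 0 [[351.0, 452.0], [548.0, 397.0], [398.0, 323.0], [313.0, 206.0]]
0.033 0.009 [[341.0, 431.0], [537.0, 376.0], [388.0, 303.0], [303.0, 186.0]]
0.033 0.0115 [[338.0, 425.0], [534.0, 370.0], [385.0, 298.0], [300.0, 181.0]]
0.033 0.0135 [[336.0, 420.0], [531.0, 366.0], [383.0, 294.0], [298.0, 176.0]]
0.033 0.0155 [[333.0, 415.0], [529.0, 361.0], [380.0, 289.0], [296.0, 172.0]]
0.028 0 [[351.0, 463.0], [547.0, 408.0], [398.0, 334.0], [313.0, 217.0]]
0.028 0.009 [[341.0, 441.0], [536.0, 387.0], [388.0, 314.0], [303.0, 198.0]]
0.028 0.0115 [[338.0, 435.0], [533.0, 381.0], [385.0, 309.0], [300.0, 192.0]]
0.028 0.0135 [[336.0, 431.0], [531.0, 377.0], [382.0, 304.0], [298.0, 188.0]]
0.028 0.0155 [[333.0, 426.0], [528.0, 372.0], [380.0, 300.0], [296.0, 184.0]]
```

```bash
python3 -m inch '0 0.7 0 0 0.3;0 0.7 0 0 0.3;0 0 0 0 0.3'; python3 -m inch '0 -3 0 0 0.35;0 -3 0 0 0.35;0 -2 0 0 0.35;0 0 30 0 0.35;0 0 35 0 0.35;0 0 35 0 0.35;0 0 0 0 0.2'
python3 - <<'E'
from h import *
crop(cam("side"),"pics/side5.png",140,250,270,390,6)
E
```

```text
time: 4.85
tool_pos: [0.5321, 0.1309, 0.2308]
tool_rot: [0.331, 1.571, 0.335]
contact_force: [-0.1, -0.8, -0.6]
opening: 0.0277
time: 5.43
tool_pos: [0.5336, 0.1228, 0.3375]
tool_rot: [0.1, 1.559, 0.104]
contact_force: [0.8, -0.8, 0.7]
opening: 0.0292
```

View pics/side5.png

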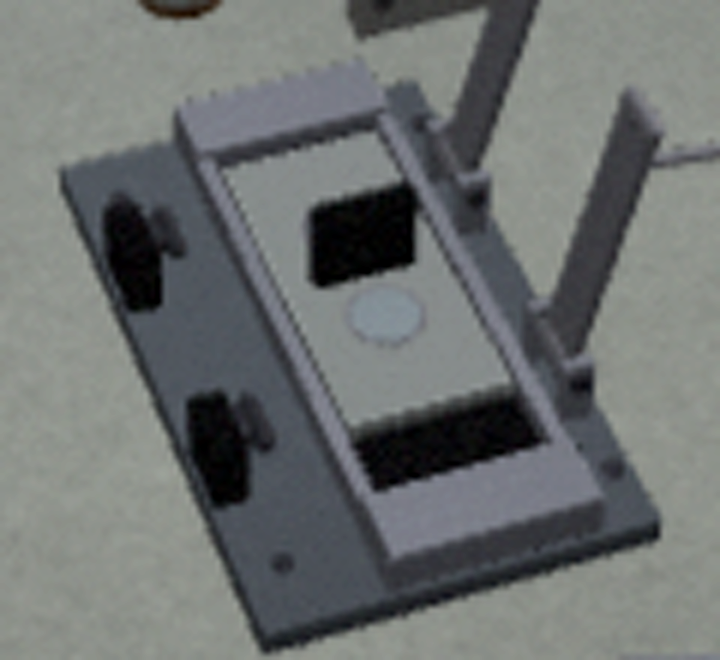

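```bash
python3 - <<'E'
from h import *
S=cam("side");f=(.5332,.1054,.0039)
m=(np.array([(352,432),(516,385),(386,315),(309,208),(417,182)])+.5)/6-.5+[270,140]
def res(v):
    d,z,x=v
    P=f2w(f,[[x-.032,d-.07,z],[x+.032,d-.07,z],[x,d-.026,z],[x-.02,d-.004,z+.038],[x+.02,d-.004,z+.038]])
    return (proj(S,P)-m).ravel()
print(least_squares(res,[.01,.03,0],x_scale=.01).x)
m0=(np.array([(262,438),(392,405),(293,352),(238,330-60),(315,255)])+.5)/4.4-.5+[270,115]
m=m0; print("start",least_squares(res,[.0,.03,0],x_scale=.01).x)
print(((proj(S,f2w(f,[[-.062,.03-0.08,.0]]))-[270,140])*6))
E
```

```text
[-0.02077271  0.06993131 -0.01404142]
start [-0.03865203  0.0813791  -0.01633412]
[[259.87497835 486.15776431]]
```

```bash
python3 - <<'E'
from h import *
S=cam("side");f=(.5332,.1054,.0039)
ms=[(np.array([(352,432),(516,385),(386,315),(309,208),(417,182)])+.5)/6-.5+[270,140],
(np.array([(262,438),(388,405),(293,352),(238,272),(315,255)])+.5)/4.4-.5+[270,115]]
for m in ms:
  for k in range(2):
    z=[.028,.033][k]
    def res(v):
        P=f2w(f,[[v[1]-.032,v[0]-.07,z],[v[1]+.032,v[0]-.07,z],[v[1],v[0]-.024,z],[v[1]-.02,v[0]-.004,z+.038],[v[1]+.02,v[0]-.004,z+.038]])
        return (proj(S,P)-m).ravel()
    r=least_squares(res,[.01,0],x_scale=.01);print(z,r.x.round(4),r.cost.round(2),r.fun.round(1))
E
```

```text
0.028 [0.0152 0.0006] 4.25 [-0.8 -1.2 -0.3 -1.1 -0.1 -0.3  1.   1.5  0.3  1.3]
0.033 [ 0.0109 -0.0011] 3.69 [-0.9 -1.1 -0.2 -1.  -0.1 -0.3  0.9  1.4  0.3  1.2]
0.028 [0.0066 0.002 ] 4.12 [ 0.3 -1.1 -0.4 -1.4 -0.4 -0.3  0.3  1.8  0.2  1.1]
0.033 [0.0023 0.0003] 3.53 [ 0.3 -0.9 -0.3 -1.3 -0.4 -0.3  0.3  1.7  0.2  1. ]
```

```bash
python3 -m inch '-10 40 0 0 0;-10 40 0 0 0;-10 40 0 0 0;-10 40 0 0 0;-10 40 0 0 0;-10 40 0 0 0;0 0 0 0 0'
python3 - <<'E'
from h import *
T=cam("top")
crop(T,"pics/top6.png",145,245,225,350,6)
f=(.5332,.1054,.0039)
for z,d in ((.033,0),(.028,.012),(.028,.014),(.033,.014)):
    P=f2w(f,[[0,d-.07,z],[0,d+.07,z],[0,d-.024,z],[0,d+.024,z],[0,d,z+.038]])
    print(z,d,((proj(T,P)-[225,145]+.5)*6).round().tolist())
E
```

```text
time: 6.17
tool_pos: [0.4692, 0.3685, 0.3287]
tool_rot: [2.753, 1.567, 2.763]
contact_force: [-0.1, -0.3, 0.3]
opening: 0.0008
0.033 0 [[538.0, 329.0], [201.0, 329.0], [427.0, 329.0], [311.0, 329.0], [364.0, 313.0]]
0.028 0.012 [[509.0, 331.0], [173.0, 331.0], [399.0, 331.0], [283.0, 331.0], [335.0, 315.0]]
0.028 0.014 [[504.0, 331.0], [168.0, 331.0], [394.0, 331.0], [279.0, 331.0], [330.0, 315.0]]
0.033 0.014 [[504.0, 329.0], [167.0, 329.0], [393.0, 329.0], [278.0, 329.0], [329.0, 313.0]]
```

View pics/top6.png

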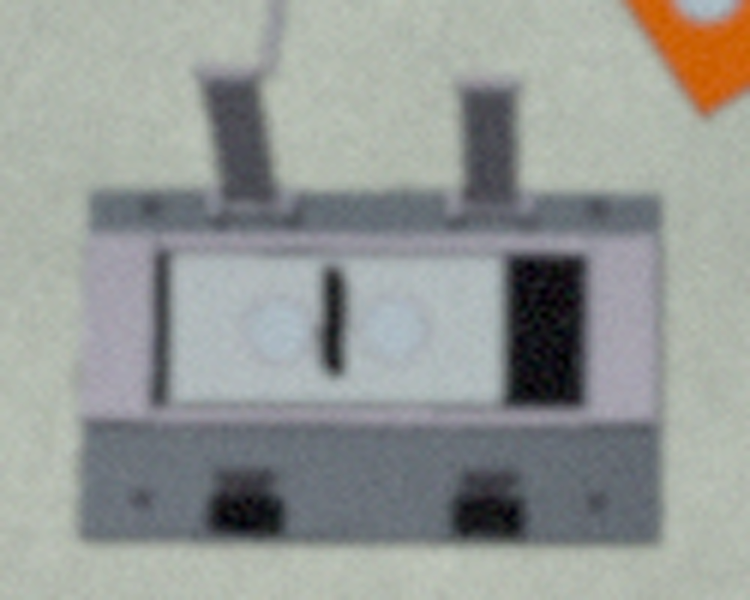

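```bash
python3 -m inch '34 0 0 0 0;34 0 0 0 0;34 -10 0 0 0;34 -20 0 0 0;34 -20 0 0 0;0 -38 0 0 0;0 -38 0 0 0;0 -38 0 0 0'
python3 -m inch '0 -38 0 0 0;0 -6 -20 0 0;0 0 -15 0 0;0 0 0 0 0'
python3 - <<'E'
from h import *
from scipy.spatial.transform import Rotation as R
o=readout.observe();print(R.from_euler("xyz",o["tool_rot"]).as_matrix().round(3))
crop(cam("side"),"pics/side7.png",90,250,260,410,5)
E
```

```text
time: 6.88
tool_pos: [0.6424, 0.1957, 0.3277]
tool_rot: [-2.891, 1.566, -2.887]
contact_force: [1.2, 0.3, 0.1]
opening: 0.0005
time: 7.22
tool_pos: [0.6411, 0.1519, 0.291]
tool_rot: [-3.009, 1.562, -3.007]
contact_force: [-0.5, 0.1, -0.9]
opening: 0.0005
[[-0.009 -0.001  1.   ]
 [-0.001  1.     0.001]
 [-1.    -0.001 -0.009]]
```

View pics/side7.png

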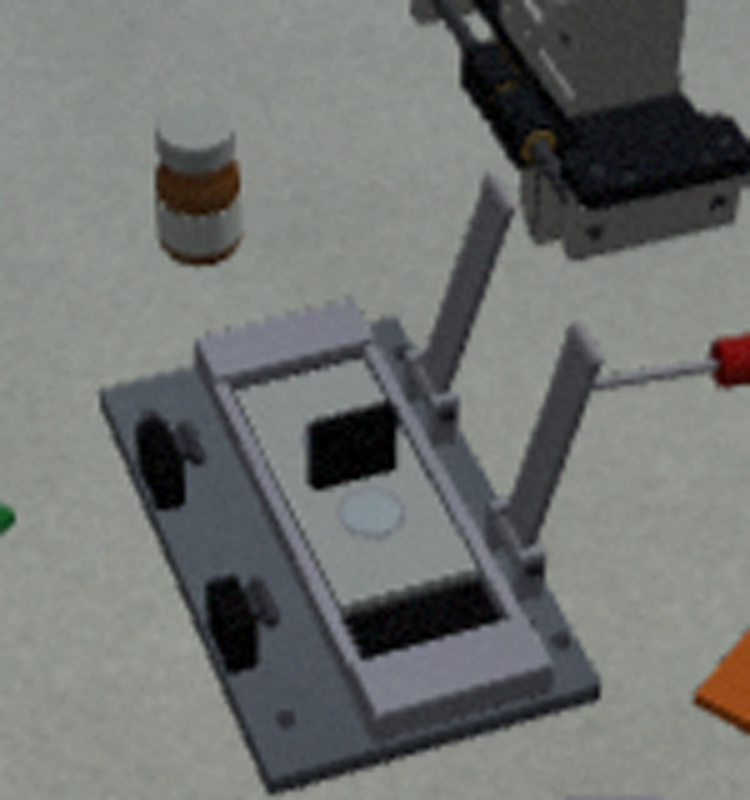

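```bash
python3 -m inch '-12 1 1 0 0;-12 1 1 0 0;-12 1 1 0 0;-12 0 1 0 0;-12 0 0 0 0;-8 0 -2 0 0;-9 0 -2 0 0;0 0 0 0 0'
python3 - <<'E'
from h import *
crop(cam("side"),"pics/side8.png",90,250,260,410,5)
E
```

```text
time: 7.93
tool_pos: [0.564, 0.1582, 0.2961]
tool_rot: [-3.032, 1.57, -3.027]
contact_force: [0.4, 1.7, -0.3]
opening: 0.0006
```

View pics/side8.png

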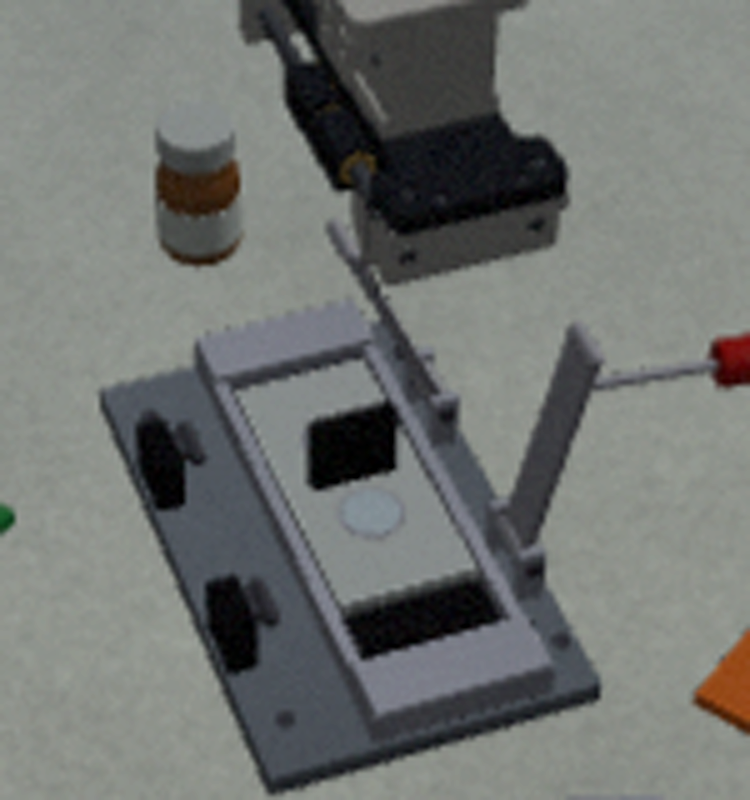

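```bash
python3 -m inch '-8 -1 -4 0 0;-8 -1 -4 0 0;-7 -1 -5 0 0;-7 0 -5 0 0;-6 0 -6.5 0 0;-6 0 -6.5 0 0;-4.5 0 -7.5 0 0;-4.5 0 -7.5 0 0'
python3 -m inch '-3 0 -8 0 0;-3 0 -8 0 0;0 0 0 0 0'
python3 - <<'E'
from h import *
crop(cam("side"),"pics/side9.png",90,250,260,410,5)
E
```

```text
time: 8.65
tool_pos: [0.5137, 0.1549, 0.249]
tool_rot: [0.931, 1.571, 0.936]
contact_force: [0.8, -0.3, 0.1]
opening: 0.0004
time: 8.9
tool_pos: [0.507, 0.1548, 0.2318]
tool_rot: [-3.023, 1.567, -3.019]
contact_force: [-1.4, -0.2, -0.2]
opening: -0.0001
```

View pics/side9.png

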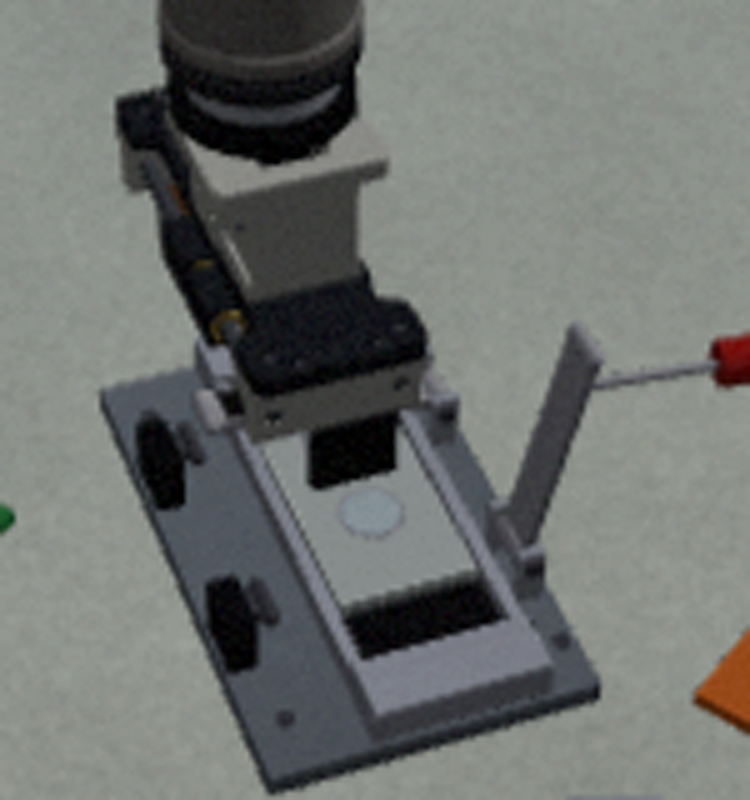

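```bash
python3 -m inch '-4 0 -3 0 0;-5 0 -3 0 0;0 0 -2 0 0;0 0 0 0 0'
python3 -m inch '0 0 -2 0 0;0 0 -2 0 0;0 0 0 0 0'
python3 -m inch '0 0 -1.5 0 0;0 0 -1.5 0 0;0 0 0 0 0'
python3 -m inch '0 0 -1 0 0;0 0 -1 0 0;0 0 0 0 0'
```

```text
time: 9.28
tool_pos: [0.4987, 0.1548, 0.2255]
tool_rot: [3.134, 1.57, 3.139]
contact_force: [-0.5, 0.2, -0.5]
opening: 0.0005
time: 9.53
tool_pos: [0.4992, 0.1548, 0.2218]
tool_rot: [0.403, 1.57, 0.408]
contact_force: [-0.1, -0.1, 1.0]
opening: 0.0001
time: 9.78
tool_pos: [0.4991, 0.1549, 0.2194]
tool_rot: [0.373, 1.57, 0.378]
contact_force: [-2.2, 0.3, 5.5]
opening: 0.0004
time: 10.03
tool_pos: [0.499, 0.1549, 0.2171]
tool_rot: [1.336, 1.571, 1.341]
contact_force: [-1.7, 0.2, 4.2]
opening: 0.0001
```

```bash
python3 -m inch '0 0 -1 0 0;0 0 0 0 0'
python3 -m inch '0 0 -1 0 0;0 0 0 0 0'
python3 -m inch '0 0 -1 0 0;0 0 0 0 0'
```

```text
time: 10.2
tool_pos: [0.499, 0.1548, 0.2157]
tool_rot: [2.819, 1.571, 2.824]
contact_force: [-0.8, -0.1, 2.1]
opening: 0.0003
time: 10.37
tool_pos: [0.499, 0.1548, 0.2144]
tool_rot: [3.013, 1.571, 3.017]
contact_force: [-0.5, -0.9, -0.4]
opening: 0.0005
time: 10.53
tool_pos: [0.4991, 0.1548, 0.214]
tool_rot: [0.261, 1.571, 0.265]
contact_force: [-2.3, 0.2, 4.7]
opening: 0.0006
```

```bash
python3 -m inch '0 0 -1 0 0;0 0 0 0 0'
python3 -m inch '0 0 -1 0 0;0 0 0 0 0'
```

```text
time: 10.7
tool_pos: [0.4991, 0.1548, 0.2137]
tool_rot: [0.105, 1.57, 0.11]
contact_force: [-4.3, -0.3, 11.6]
opening: 0.0007
time: 10.87
tool_pos: [0.4991, 0.1549, 0.2134]
tool_rot: [0.095, 1.57, 0.1]
contact_force: [-6.1, -1.7, 19.0]
opening: 0.0004
```

```bash
python3 -m inch '0 0 10 0 0;0 0 30 0 0;0 0 35 0 0;0 0 35 0 0;0 0 25 0 0;-10 0 0 0 0;0 0 0 0 0'
python3 - <<'E'
from h import *
crop(cam("side"),"pics/side10.png",140,250,270,390,6)
E
```

```text
time: 11.45
tool_pos: [0.4884, 0.1549, 0.3484]
tool_rot: [0.198, 1.568, 0.203]
contact_force: [-0.7, 0.5, -1.3]
opening: 0.0005
```

View pics/side10.png

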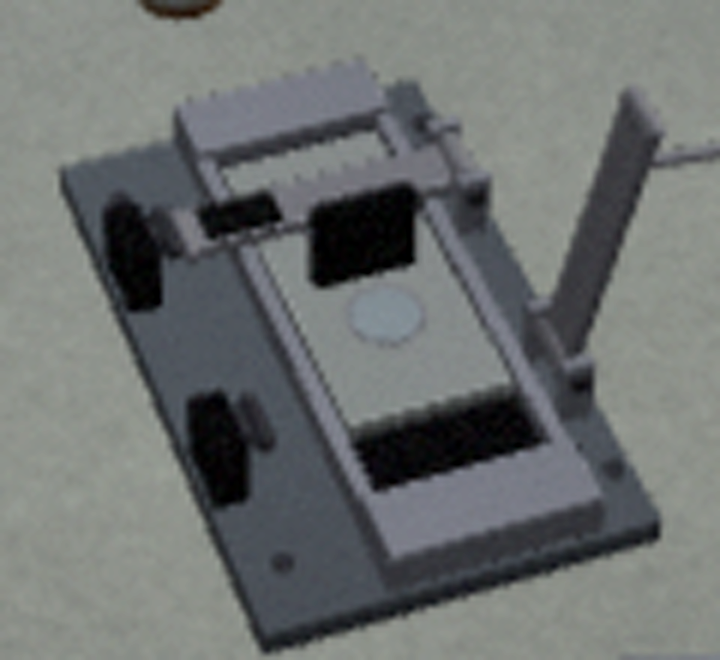

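```bash
python3 -m inch '31 -20 0 0 0;31 -20 0 0 0;31 -20 0 0 0;31 -20 0 0 0;30 -20 0 0 0;0 0 -25 0 0;0 0 -25 0 0;0 0 0 0 0'
python3 -m inch '0 0 0 0 0'
```

```text
time: 12.17
tool_pos: [0.6421, 0.0541, 0.2895]
tool_rot: [3.096, 1.559, 3.099]
contact_force: [-1.3, 0.1, -1.1]
opening: 0.0005
time: 12.25
tool_pos: [0.6428, 0.0547, 0.2942]
tool_rot: [3.093, 1.565, 3.097]
contact_force: [0.3, -0.1, -0.4]
opening: 0.0005
```

```bash
python3 -m inch '-12 0 1 0 0;-12 0 1 0 0;-12 0 1 0 0;-12 0 1 0 0;-12 0 0 0 0;-8 0 -2 0 0;-9 0 -2 0 0;0 0 0 0 0'
python3 -m inch '-8 0 -4 0 0;-8 0 -4 0 0;-7 0 -5 0 0;-7 0 -5 0 0;-6 0 -6.5 0 0;-6 0 -6.5 0 0;-4.5 0 -7.5 0 0;-4.5 0 -7.5 0 0'
python3 -m inch '-3 0 -8 0 0;-3 0 -8 0 0;0 0 0 0 0'
python3 - <<'E'
from h import *
crop(cam("side"),"pics/side11.png",90,250,260,410,5)
E
```

```text
time: 12.92
tool_pos: [0.5652, 0.0553, 0.2983]
tool_rot: [0.005, 1.57, 0.01]
contact_force: [0.4, 0.0, -0.0]
opening: 0.0005
time: 13.58
tool_pos: [0.5149, 0.0549, 0.2504]
tool_rot: [0.154, 1.57, 0.159]
contact_force: [0.3, 0.1, 0.4]
opening: 0.0004
time: 13.83
tool_pos: [0.5081, 0.0548, 0.2328]
tool_rot: [3.069, 1.567, 3.074]
contact_force: [0.2, -0.2, -0.6]
opening: 0.0006
```

View pics/side11.png

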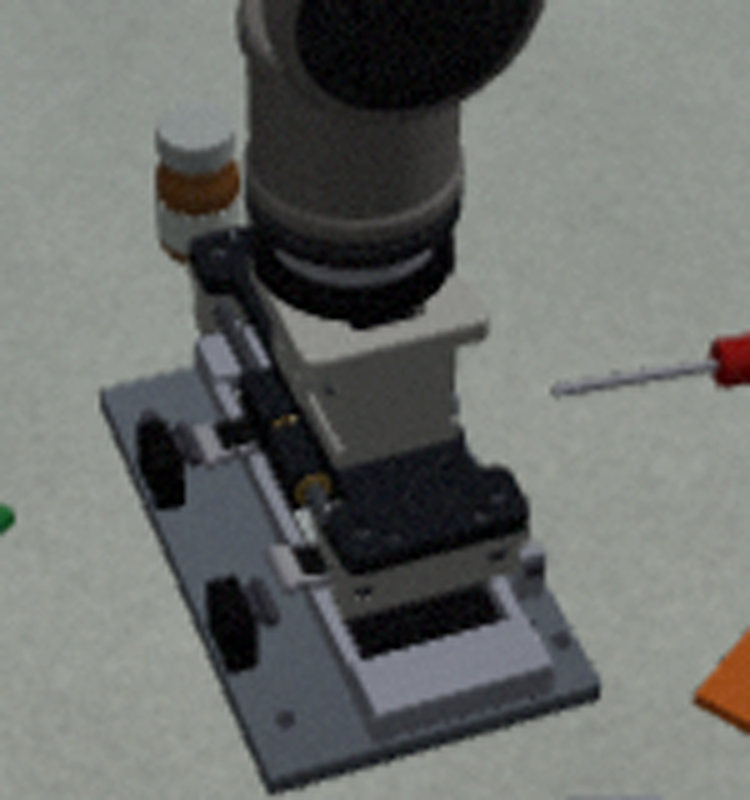

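```bash
python3 -m inch '-4 0 -3 0 0;-5 0 -3 0 0;0 0 -3 0 0;0 0 0 0 0'
python3 -m inch '0 0 -2 0 0;0 0 -2 0 0;0 0 0 0 0'
python3 -m inch '0 0 -1.5 0 0;0 0 -1.5 0 0;0 0 0 0 0'
python3 -m inch '0 0 -1 0 0;0 0 -1 0 0;0 0 0 0 0'
python3 -m inch '0 0 -1 0 0;0 0 0 0 0'
python3 -m inch '0 0 -1 0 0;0 0 0 0 0'
```

```text
time: 14.22
tool_pos: [0.4996, 0.0549, 0.2253]
tool_rot: [2.984, 1.57, 2.988]
contact_force: [0.3, -1.0, 0.4]
opening: 0.0006
time: 14.47
tool_pos: [0.5002, 0.0548, 0.2218]
tool_rot: [0.202, 1.57, 0.206]
contact_force: [-0.3, 0.1, 2.0]
opening: 0.0001
time: 14.72
tool_pos: [0.5001, 0.0548, 0.2194]
tool_rot: [0.036, 1.57, 0.04]
contact_force: [-2.0, 0.9, 5.8]
opening: 0.0004
time: 14.97
tool_pos: [0.5, 0.0548, 0.217]
tool_rot: [1.613, 1.571, 1.617]
contact_force: [-1.4, -0.7, 4.7]
opening: 0.0005
time: 15.13
tool_pos: [0.5, 0.0548, 0.2157]
tool_rot: [2.784, 1.571, 2.789]
contact_force: [-0.8, 0.1, 2.8]
opening: 0.0002
time: 15.3
tool_pos: [0.5, 0.0548, 0.2145]
tool_rot: [2.543, 1.571, 2.547]
contact_force: [-0.3, -0.1, -0.0]
opening: 0.0004
```

```bash
python3 -m inch '0 0 -1 0 0;0 0 0 0 0'
python3 -m inch '0 0 -1 0 0;0 0 0 0 0'
python3 -m inch '0 0 -1 0 0;0 0 0 0 0'
python3 -m inch '0 0 10 0 0;0 0 30 0 0;0 0 35 0 0;0 0 35 0 0;0 0 25 0 0;-20 35 0 0 0;-20 35 0 0 0;-20 35 0 0 0'
python3 -m inch '0 40 0 0 0;0 40 0 0 0;0 40 0 0 0;0 30 0 0 0;0 0 0 0 0'
python3 - <<'E'
from h import *
T=cam("top");S=cam("side")
crop(T,"pics/top12.png",145,245,225,350,6)
crop(S,"pics/side12.png",140,250,270,390,6)
cv2.imwrite("pics/side12f.png",S["color"][:,:,::-1])
E
```

```text
time: 15.47
tool_pos: [0.5001, 0.0548, 0.2139]
tool_rot: [0.381, 1.571, 0.386]
contact_force: [-1.7, 0.4, 4.8]
opening: 0.0005
time: 15.63
tool_pos: [0.5001, 0.0548, 0.2137]
tool_rot: [-0.006, 1.57, -0.001]
contact_force: [-4.3, -0.3, 11.7]
opening: 0.0002
time: 15.8
tool_pos: [0.5001, 0.0549, 0.2134]
tool_rot: [-0.065, 1.57, -0.06]
contact_force: [-5.6, -0.6, 20.6]
opening: 0.0005
time: 16.47
tool_pos: [0.4395, 0.1605, 0.3473]
tool_rot: [0.342, 1.569, 0.344]
contact_force: [0.5, 0.4, 0.7]
opening: 0.0003
time: 16.88
tool_pos: [0.4395, 0.3145, 0.3467]
tool_rot: [1.126, 1.568, 1.135]
contact_force: [-0.4, -0.4, -0.3]
opening: 0.0007
```

View pics/side12.png

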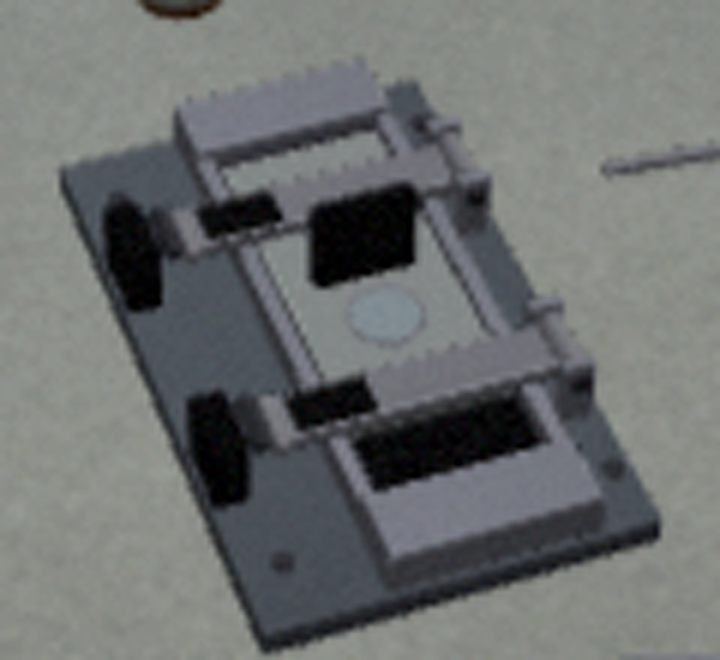

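View pics/top12.png

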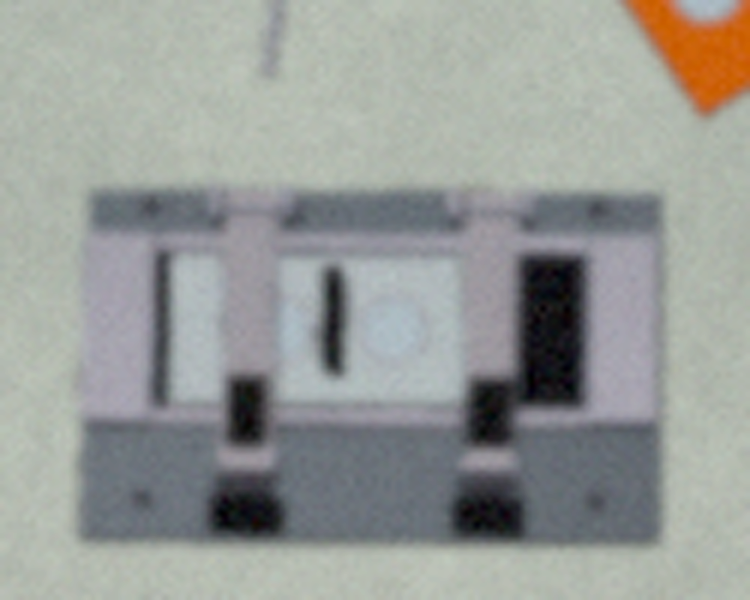

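View pics/side12f.png

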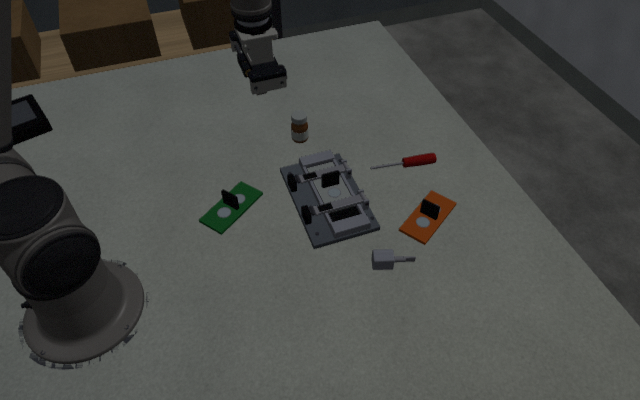

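Both straps lie flat, each with its nose under its catch: in the side crop the noses are at (190,235) and (275,425). The jar (300,128), clamp head (390,259) and driver (410,160) haven't moved. I'm handing in now.

```bash
python3 -c "
from cell import workorder
print(workorder.hand_in())"
```

```text
the job is handed in; nothing more can be done
None
```

The carrier is home in its pockets and both straps are latched flat. I handed the job in at about 17 s of the 67 s allowed, with the arm clear of everything.

- **Carrier:** I pushed the white carrier by its tab toward +y, and it dropped home about 13 mm from mid-guideway. The side view fits the lowered height. The finger position suggested 15.7 mm of travel, about 2 mm more than the top camera's 13.4 mm. That is close to the stated calibration error, and I did not resolve it.
- **Straps:** I swung the left strap over first, then the right, and pressed each at its pad. The readings rose to about 5–6 N, fell to zero as each catch snapped, then rose against a hard stop at the shut height. I pressed up to about 21 N vertically against that stop. The highest reading before the snap was 5.5–5.8 N, below the quoted 10–15 N, but I only read it at the end of each short step.
- **Last look:** Both straps stayed flat with their noses under the catches after I let go. The jar, clamp head and screwdriver had not moved.

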